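# Put the modelmaker's tools back on their shadow boards

## Robot

A 6-joint arm with a two-finger parallel gripper is mounted at the origin on the work surface. World frame = base frame: x ahead of the robot, y to its left, z up, the work surface at z = 0. Lengths are in m, angles in rad, forces in N, time in s.
With the tool pointing down it reaches from about 0.25 to 0.725 m from the base axis. Payload 4 kg.
Tool frame: the origin (TCP) lies midway between the tips of the shut fingers; the grasp point (between the pads) lies 19 mm behind it; z points along the fingers, y is the line along which they close (so a half turn about z gives the same grasp; the last joint's range is limited). The gripper opens to 85 mm and grips with 20 to 120 N. Pads are 22 mm wide; open, the fingers measure 114 mm over their backs; the gripper's body (76 mm by 85 mm) begins 54 mm behind the grasp point. The pads swing forward as they close: fully open they stand 13 mm farther back than shut.
Start: joints at [1.165, 0.241, 0.005, 1.335, 0, 1.571], TCP at [0.197, 0.459, 0.231] pointing down, gripper open.
Joint ranges: [-2.72, 2.72], [-1.05, 1.87], [-1.09, 1.28], [-1.99, 2.15], [-1.42, 1.44], [-3.14, 3.14]. Speed limits (rad/s): [2.79, 2.79, 3.14, 3.14, 3.14, 3.14].

## Interface

Orientations are given as a unit quaternion [x, y, z, w].
In Python, from bench import r gives the robot as it stands.
- The arm moves only by the tool apply_moves, never from a script. Its argument "motion" is text: rows parted by semicolons, each of 6 numbers parted by spaces: the shift along the tool's x, y, z in normalised numbers (1 is 750 mm), then the turn, a rotation vector about the tool's x, y, z in fractions of the full range, 1 being 4 rad. A call has 1 to 20 rows; each row is the pose to reach, as a shift and turn from the pose commanded when the call began, along the tool's axes at that moment; what a row does not reach only later rows make up. A row lasts 1/10 s, in which the tool goes at most 50 mm and 8.59 degrees, less where a joint would pass 70% of its speed; a pose out of reach is approached as far as the arm can. A call with a gripper value outside its range is refused whole. "jaw" is the finger opening in mm, from 0 to 85.4, set as the call begins (left out, the last holds). The fingers move at their own pace and stop on an object; "force" is the grip in N (left out, the last holds). Time passes only in rows, so rows that repeat a pose let the fingers close. It gives the time, the measured TCP pose, the force, the opening and the grip force at its end, in the units of the state.
- r.read_state(): the state, without advancing time (a new reading comes with each control period).
- r.capture(name): name is "side" or "top"; returns a dict with "pixels" (420x560x3 uint8, red, green, blue), "z_map" (420x560 float32, m along the optical axis (not along the pixel's ray), 0 where there is no reading), "intrinsics" (3x3 intrinsics, pixels), "dist" ([k1, k2, p1, p2, k3] as OpenCV has them; the pictures are not rectified), "extrinsics" (4x4, takes a point from world to camera coordinates). Camera axes: x right, y up, looking along -z (the intrinsics and any distortion apply to the point x, -y, -z); pixel columns grow to the right and rows downward; lengths in m; the calibration is good to about 2 mm. A picture is of the moment at which its call begins.
- r.hand_in(): hands the job in; it is judged then, once.
The state is a dict: "clock": time; "q": joint angles; "dq": joint speeds; "effort": joint torques, N m; "eef_pos": TCP position; "tcp_rot": TCP orientation; "wrist_force": force on the tool from outside, world axes, zero at the start; "moment": the same for the moment, N m; "opening": opening from 0.0 (shut) to 1.0 (fully open); "grip_force": force on a finger pad.
Only numpy, scipy, OpenCV 4.12 (cv2) and the standard library are available. Lean on these libraries where they do the work, as an engineer would, in place of code of your own. Each camera call takes 0.05 s, during which the arm holds its last target. There are 200 camera calls.

## Task

Put the wooden mallet, the try square and the cork sanding block back, each lying flat on the white board that bears its silhouette, squarely in the outline and the same way round. The sanding block is hemmed in by the tin in the plywood caddy: first set the tin aside out of the caddy, next put the block on its board, and then stand the tin back squarely on its marked place in the caddy; the mallet and the square may be done at any time. Keep the tin upright and leave the roll of blue tape where it lies.

Things in the scene. Friction and masses are not known exactly. Their poses are not given: they have to be found in the camera images.
- mallet: Small wooden mallet lying flat. Head: box 36 (x) x 64 (y) x 36 mm high, x = 0 to +36 mm. Handle: green bar 20 mm wide (y), 22 mm high, 7 to 29 mm above the bench, x = 0 to -86 mm. Origin: underside level, where the handle enters the head; x points to the head, z up. About 0.2 kg, balanced near x = +7 mm. Grip the handle across y, close to the head (x about -16 mm).
- square: L-shaped try square lying flat: dark red wooden stock 90 (x) x 20 (y) x 18 mm high, centred at x = 0, y = -20 mm; steel blade 25 (x) x 90 (y) x 4 mm thick, x = +20 to +45, y = -10 to +80 mm. Origin: bench level, 20 mm from the stock's middle line on the blade's side; z up. About 0.15 kg. Grip the stock across y near x = -16 mm, clear of the blade.
- block: Dark brown cork sanding block, 50 (x) x 90 (y) x 32 mm high, about 0.09 kg. Origin: centre of its underside; z up. It starts inside the caddy behind the tin; there it can be gripped only across its 50 mm (x) once the tin is away.
- tin: Closed rectangular teal tin, steel-coloured top, pale label, upright: 44 (x) x 84 (y) x 85 mm high, about 0.3 kg. Origin: centre of its underside; z up. Starts on its marked place in the caddy, about 8 mm in front of the cork block. Gripped across its 44 mm near the top, the fingers clear block and caddy walls.
- caddy: Fixed plywood caddy: floor 4 mm thick, x -35 to +126, y +-61 mm; walls 45 mm high, inside at y = +-55 (x +27 to +126) and x = +120 mm; open to -x, the robot. Origin: bench level, centre of the tin's orange-painted rectangle. Tin's place: x along caddy x, 4 mm up. Block starts near x = +55 mm. Bench in front, x -70 to -150, y +-45 mm, is always bare: room for the tin.
- mallet_board: Fixed white board 140 (x) x 84 (y) x 3 mm thick with the mallet's dark silhouette, rimmed in orange. Origin: centre of its underside; z up. The mallet belongs with its origin at x = +25 mm, y = 0 of this frame, 3 mm up, its x axis along the board's x (head to +x).
- square_board: Fixed white board 108 (x) x 128 (y) x 3 mm thick with the try square's dark L-shaped silhouette, rimmed in orange. Origin: centre of its underside; z up. The square belongs with its origin at x = 0, y = -25 mm of this frame, 3 mm up, its axes along the board's.
- block_board: Fixed white board 68 (x) x 108 (y) x 3 mm thick with a plain dark rectangle 50 x 90 mm, rimmed in orange, for the cork block. Origin: centre of its underside; z up. The block belongs with its origin above this one, 3 mm up, its x along the board's x (either way round).
- tape: Roll of blue tape lying flat: ring 64 mm outside, 38 mm inside, 19 mm high. Origin: centre of its underside. To be left alone. (Two cork offcuts under 15 mm high also lie at about x 0.535, y +-0.215 m of the base frame.)
There are look-alikes about, which are no part of the job. Of the things that look like the square, the middle-sized one is meant.

How it is judged:
On the way, in this order (a step that is already met when the one before it is completed fails the run):
1. the tin is set aside, out of the caddy (horizontal distance between tin and caddy above 0.055 m), for 0.2 s.
2. the cork block lies on its board while the tin is still aside (x of block in the frame of block_board between -0.013 and 0.013 m and y of block in the frame of block_board between -0.013 and 0.013 m and z of block in the frame of block_board between 0 and 0.008 m and angle between block's own z axis and vertical below 0.12 rad and angle between the x axis of block and the x axis of block_board, either way round below 0.2 rad and horizontal distance between tin and caddy above 0.055 m), for 0.2 s.
3. the tin stands on its marked place in the caddy again (x of tin in the frame of caddy between -0.013 and 0.013 m and y of tin in the frame of caddy between -0.013 and 0.013 m and z of tin in the frame of caddy between 0.001 and 0.009 m and angle between tin's own z axis and vertical below 0.12 rad and angle between the x axis of tin and the x axis of caddy, either way round below 0.2 rad), for 0.2 s.
At the end, for the whole second after the job is handed in: Mallet, square and cork block lie flat on their own boards and the tin stands on its mark in the caddy, each within 13 mm in x and in y and 0.2 rad of its place (mallet and square the same way round as drawn), all at rest (all of step 3 and x of block in the frame of block_board between -0.013 and 0.013 m and y of block in the frame of block_board between -0.013 and 0.013 m and z of block in the frame of block_board between 0 and 0.008 m and angle between each of block, mallet, square's own z axis and vertical below 0.12 rad and angle between the x axis of block and the x axis of block_board, either way round below 0.2 rad and x of mallet in the frame of mallet_board between 0.012 and 0.038 m and y of mallet in the frame of mallet_board between -0.013 and 0.013 m and z of mallet in the frame of mallet_board between 0 and 0.008 m and angle between the x axis of mallet and the x axis of mallet_board, either way round below 0.2 rad and x of mallet_board in the frame of mallet below 0 m and x of square in the frame of square_board between -0.013 and 0.013 m and y of square in the frame of square_board between -0.038 and -0.012 m and z of square in the frame of square_board between 0 and 0.008 m and angle between the x axis of square and the x axis of square_board, either way round below 0.2 rad and y of square_board in the frame of square above 0 m and linear speed of each of block, tin, mallet, square below 0.02 m/s); the robot touches nothing.
It fails at once if the roll of tape is moved more than 25 mm (distance of tape from where it was at the start of the episode above 0.025 m).
It fails at once if the tin is tipped over (angle between tin's own z axis and vertical above 0.6 rad).
It also fails if it takes over 125 s, if anything falls off the work surface, if the arm or the gripper's body presses on something with over 40 N, if the wrist force passes 120 N, or if a joint passes its speed limit or range.

## Working session

There is one attempt and no reset: what is moved stays moved. The work goes in short steps, Python scripts to look and compute and a tool call to move; the robot and the scene stay as the last step left them, time stands still between calls to the robot, and variables do not carry over. Pictures are saved under pics/ and viewed, at most 14 in all, crops included, and the job is handed in when it is done.

Besides the shell and the picture viewer there is one more tool, called after "Request:" as a command line: name --argument value ..., lists and objects as JSON in quotes. apply_moves: Moves the arm, as the interface text tells. Its arguments: {"type":"object","properties":{"motion":{"type":"string"},"jaw":{"type":"number"},"force":{"type":"number"}},"required":["motion"]}

```bash
ls; mkdir -p pics; cat > h.py <<'E'
import numpy as np, cv2
from bench import r
def cap(n):
    c=r.capture(n); np.savez('/tmp/%s.npz'%n,**{k:np.array(v) for k,v in c.items()}); return c
def load(n): return dict(np.load('/tmp/%s.npz'%n))
def cast(c,uv,z):
    uv=np.array(uv,float).reshape(-1,1,2); K=np.array(c['intrinsics'],float); d=np.array(c['dist'],float)
    n=cv2.undistortPoints(uv,K,d)[:,0]
    T=np.array(c['extrinsics']); R=T[:3,:3]; o=-R.T@T[:3,3]
    D=np.c_[n[:,0],-n[:,1],-np.ones(len(n))]@R
    return o+D*((z-o[2])/D[:,2])[:,None]
def cloud(c):
    h,w=c['z_map'].shape; uv=np.stack(np.meshgrid(np.arange(w),np.arange(h)),-1).reshape(-1,1,2).astype(float)
    n=cv2.undistortPoints(uv,np.array(c['intrinsics'],float),np.array(c['dist'],float))[:,0]
    z=c['z_map'].reshape(-1,1); T=np.array(c['extrinsics'])
    return ((np.c_[n[:,0],-n[:,1],-np.ones(len(n))]*z-T[:3,3])@T[:3,:3]).reshape(h,w,3)
E
python3 - <<'E'
from h import *
for n in('top','side'):
    c=cap(n); cv2.imwrite('pics/%s0.png'%n,cv2.resize(c['pixels'][:,:,::-1],(800,600),interpolation=cv2.INTER_CUBIC))
    T=np.array(c['extrinsics']);print(n,-T[:3,:3].T@T[:3,3])
print(r.read_state())
E
```

```text
pics
top [ 0.3528902  -0.01252293  1.31918623]
side [ 0.18840079 -0.77467018  0.68200182]
{'clock': 0.1, 'q': array([1.16501693e+00, 2.41349521e-01, 3.82362251e-03, 1.33520182e+00,
       2.07476961e-05, 1.57084013e+00]), 'dq': array([ 1.65604213e-03, -6.29219799e-04,  1.49438261e-03,  1.87607527e-03,
        2.07078534e-03,  1.09708507e-05]), 'effort': array([ 3.71510669e-04, -3.73137510e+01,  2.53009951e+01,  1.08607707e-02,
        5.06574895e-05,  4.02016724e-06]), 'eef_pos': array([0.19713123, 0.45886353, 0.23048257]), 'tcp_rot': array([ 2.01521961e-01,  9.79483520e-01, -9.43802955e-04, -2.04728866e-04]), 'wrist_force': array([-0.04192401,  0.49447896,  0.0243706 ]), 'moment': array([-0.00644018, -0.04172606,  0.01394483]), 'grip_force': 0.0, 'opening': 1.001399338938983}
```

View pics/top0.png

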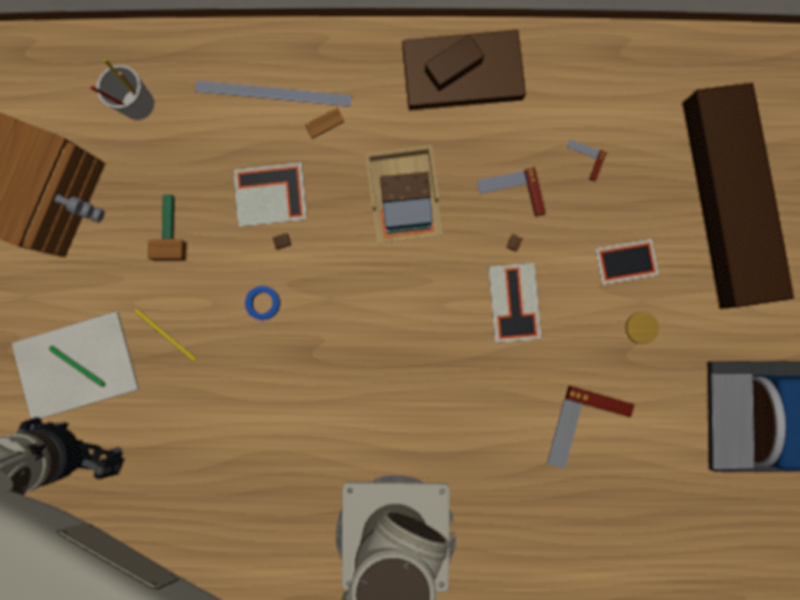

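View pics/side0.png

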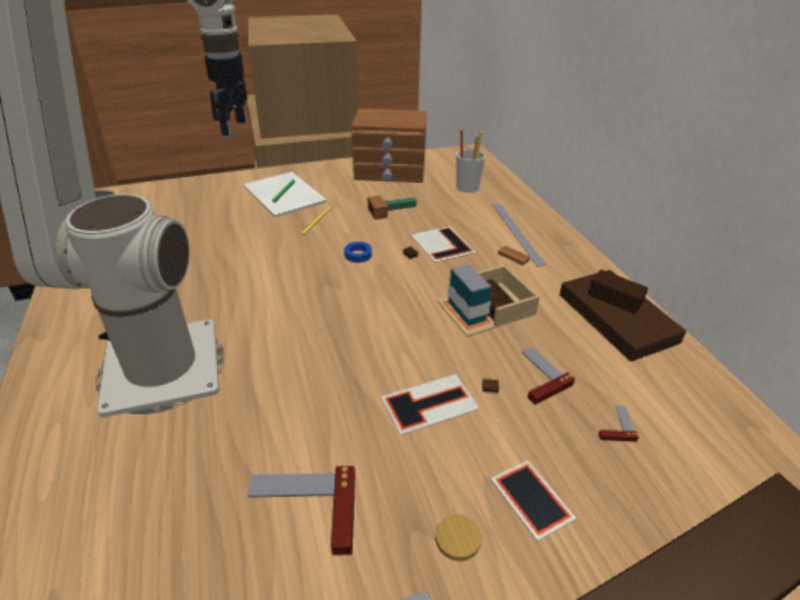

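The top view (800x600) shows the mallet at (167,230) and its board at (515,303). The middle-sized square is at (515,190) with its board at (270,195). The tin is at (407,213) with the block at (405,187), the block board is at (627,262) and the tape is at (262,303). The side view agrees, and the other two squares, the large and the small one, are decoys.

```bash
cat >> h.py <<'E'
def rect(c,roi,col,z,zr=None,draw=None):
    """roi in 800x600 px of x0,y0,x1,y1; col: fn of (H,S,V,rgb) -> mask; min-area rect on plane z"""
    s=1/1.428571; x0,y0,x1,y1=[int(v*s) for v in roi]
    hsv=cv2.cvtColor(c['pixels'],cv2.COLOR_RGB2HSV).astype(int)
    m=col(hsv[...,0],hsv[...,1],hsv[...,2])
    if zr: P=cloud(c)[...,2]; m=m&(P>zr[0])&(P<zr[1])
    k=np.zeros_like(m); k[y0:y1,x0:x1]=1; m=(m&k).astype(np.uint8)
    n,l,st,_=cv2.connectedComponentsWithStats(m)
    i=1+np.argmax(st[1:,4]); m=(l==i).astype(np.uint8)
    up=cv2.resize(m*255,None,fx=8,fy=8,interpolation=cv2.INTER_CUBIC)
    cs,_=cv2.findContours((up>127).astype(np.uint8),cv2.RETR_EXTERNAL,cv2.CHAIN_APPROX_NONE)
    q=max(cs,key=cv2.contourArea)[:,0]; q=(q+.5)/8-.5
    w=cast(c,q,z)[:,:2]*1000
    (cx,cy),(a,b),_=R=cv2.minAreaRect(w.astype(np.float32))
    bx=cv2.boxPoints(R); e=bx[1]-bx[0]; f=bx[2]-bx[1]
    L=e if np.hypot(*e)>np.hypot(*f) else f
    ang=np.degrees(np.arctan2(L[1],L[0]))%180
    ys,xs=np.nonzero(m); cen=cast(c,np.c_[xs,ys],z)[:,:2].mean(0)*1000
    print('c',np.round([cx,cy],1),'dim',np.round(sorted([a,b]),1),'long-axis deg %.1f'%ang,'centroid',np.round(cen,1),'n',m.sum())
    return m
E
python3 - <<'E'
from h import *
c=load('top'); P=cloud(c)
hsv=cv2.cvtColor(c['pixels'],cv2.COLOR_RGB2HSV)
for n,(u,v) in dict(tin=(407,213),block=(405,184),head=(167,250),handle=(168,220),stock=(535,195),blade=(505,182),mb=(497,290),mbsil=(515,290),mbrim=(500,325),sb=(260,205),sil=(295,195),bb=(601,265),bbs=(627,262),bench=(400,300),wall=(370,185),tape=(250,303),sq=(590,425)).items():
    i,j=int(v/1.42857),int(u/1.42857); print(n,hsv[i,j],np.round(P[i,j]*1000))
any_=lambda H,S,V:V>=0
print('tin');rect(c,(370,150,445,240),any_,.089,(.075,.11))
print('block');rect(c,(370,150,445,200),lambda H,S,V:V<105,.036,(.025,.045))
print('caddy all');rect(c,(350,130,455,260),any_,.045,(.035,.06))
dark=lambda H,S,V:V<75
white=lambda H,S,V:(S<60)&(V>110)
for n,roi in dict(mb=(470,250,560,355),sb=(215,150,320,240),bb=(580,225,675,300)).items():
    print(n);rect(c,roi,lambda H,S,V:((S<60)&(V>100))|(V<80)|((H<8)|(H>172))&(S>120),.003);rect(c,roi,dark,.003)
print('mallet');rect(c,(130,180,205,240),lambda H,S,V:(H>45)&(H<95)&(S>60),.029);rect(c,(130,180,205,240),lambda H,S,V:(H>45)&(H<95)&(S>60),.029,(.023,.04));rect(c,(130,180,205,280),any_,.036,(.030,.045))
print('square');rect(c,(460,150,560,230),lambda H,S,V:((H<8)|(H>170))&(S>120),.018);rect(c,(460,150,560,230),lambda H,S,V:((H<8)|(H>170))&(S>120),.018,(.012,.03));rect(c,(460,150,560,230),lambda H,S,V:(S<70),.004)
E
```

```text
tin [110  19 119] [575. -15.  89.]
block [ 13 107  81] [640. -12.  33.]
head [ 14 166 123] [514. 422.  37.]
handle [ 74 122  94] [571. 423.  30.]
stock [  4 173 106] [ 623. -252.   19.]
blade [111  21 119] [ 651. -199.    1.]
mb [ 30  20 162] [ 448. -182.    1.]
mbsil [98 24 43] [ 448. -216.    4.]
mbrim [  5 154  98] [ 385. -190.    0.]
sb [ 33  19 158] [606. 257.   1.]
sil [100  14  54] [624. 193.   4.]
bb [ 14  48 159] [ 497. -377.   -3.]
bbs [110  21  37] [ 502. -424.    2.]
bench [ 17 122 148] [428.  -6.   3.]
wall [ 19 107 146] [635.  50.  45.]
tape [108 190 125] [420. 268.  20.]
sq [ 17 122 155] [ 202. -356.   -6.]
tin
c [575.1 -18.5] dim [48.3 85.7] long-axis deg 96.6 centroid [575.3 -18.5] n 605
block
c [632.6 -13. ] dim [49.7 90.5] long-axis deg 95.3 centroid [633.1 -13.4] n 593
caddy all
c [632.7 -14.1] dim [49.9 90.7] long-axis deg 96.0 centroid [631.9 -14.3] n 331
mb
c [ 426.  -215.8] dim [ 87.4 141.9] long-axis deg 4.9 centroid [ 440.5 -213.8] n 844
c [ 425.  -216.4] dim [ 60.1 117.6] long-axis deg 4.7 centroid [ 405.5 -217.7] n 429
sb
c [625.3 240.4] dim [111.9 130.7] long-axis deg 96.2 centroid [610.2 249.4] n 1072
c [625.8 239.9] dim [ 84.9 104.5] long-axis deg 95.9 centroid [646.1 227.7] n 370
bb
c [ 502.8 -426.5] dim [54.7 93.6] long-axis deg 100.4 centroid [ 503.2 -425.8] n 638
c [ 502.7 -425.5] dim [46.4 87.1] long-axis deg 99.8 centroid [ 502.6 -425.5] n 529
mallet
c [577.7 423.7] dim [18.4 79.9] long-axis deg 2.1 centroid [577.8 423.8] n 208
c [577.5 423.9] dim [19.1 80.2] long-axis deg 1.8 centroid [577.7 423.9] n 197
c [518.5 424.8] dim [41.7 66.3] long-axis deg 91.9 centroid [518.1 424.6] n 335
square
c [ 628.2 -252.5] dim [18.9 84. ] long-axis deg 12.5 centroid [ 621.1 -253.4] n 156
c [ 628.2 -252.5] dim [18.9 84. ] long-axis deg 12.5 centroid [ 620.8 -253.5] n 152
c [ 650.2 -193.4] dim [28.8 94.6] long-axis deg 102.7 centroid [ 650.1 -193.3] n 338
```

```bash
cat > go.py <<'E'
import sys; from h import *; from scipy.spatial.transform import Rotation as R
# usage: go.py x y z [heading of tool y, deg] -> shift (mm, tool axes), rotvec turn, distance
s=r.read_state(); p=s['eef_pos']*1000; A=R.from_quat(s['tcp_rot']); h0=np.degrees(np.arctan2(*A.as_matrix()[[1,0],1]))
a=[float(v) for v in sys.argv[1:]]; h=a[3] if len(a)>3 else h0; t=np.radians(h)
y=np.array([np.cos(t),np.sin(t),0]); z=np.array([0,0,-1.]); B=R.from_matrix(np.c_[np.cross(y,z),y,z])
d=A.inv().apply(np.array(a[:3])-p)
print('pos',p.round(1),'h %.1f'%h0,'shift',d.round(1),'turn',(A.inv()*B).as_rotvec().round(3),'|d| %.0f'%np.hypot(*d[:2]),'t',s['clock'],'q6 %.2f'%s['q'][5])
E
python3 go.py 575 -18.5 180 6.3
```

```text
pos [197.1 458.9 230.5] h 66.7 shift [-535.6 -289.3   51. ] turn [-2.000e-03  1.000e-03  1.055e+00] |d| 609 t 0.1 q6 1.57
```

Units first: shifts go in shares of 750 mm and turns go in shares of 4 rad. So -536 mm / 750 = -0.7147, -289 mm / 750 = -0.3853, 1.055 rad / 4 = 0.2638.

Request:
apply_moves --motion "-0.7147 -0.3853 0.068 0 0 0.2638;-0.7147 -0.3853 0.068 0 0 0.2638;-0.7147 -0.3853 0.068 0 0 0.2638;-0.7147 -0.3853 0.068 0 0 0.2638;-0.7147 -0.3853 0.068 0 0 0.2638;-0.7147 -0.3853 0.068 0 0 0.2638;-0.7147 -0.3853 0.068 0 0 0.2638;-0.7147 -0.3853 0.068 0 0 0.2638;-0.7147 -0.3853 0.068 0 0 0.2638;-0.7147 -0.3853 0.068 0 0 0.2638;-0.7147 -0.3853 0.068 0 0 0.2638;-0.7147 -0.3853 0.068 0 0 0.2638;-0.7147 -0.3853 0.068 0 0 0.2638;-0.7147 -0.3853 0.068 0 0 0.2638;-0.7147 -0.3853 0.068 0 0 0.2638;-0.7147 -0.3853 0.068 0 0 0.2638;-0.7147 -0.3853 0.068 0 0 0.2638;-0.7147 -0.3853 0.068 0 0 0.2638" --jaw 85

```text
clock: 1.9
eef_pos: [0.5754, -0.0166, 0.1809]
tcp_rot: [0.666, 0.746, 0.0, 0.0]
wrist_force: [-0.2, 0.4, -0.3]
opening: 0.996
grip_force: 0.0
```

```bash
python3 go.py 575 -18.5 57 6.3
```

```text
pos [575.4 -16.6 180.9] h 6.4 shift [ -1.9  -0.7 123.9] turn [0.001 0.    0.002] |d| 2 t 1.9 q6 1.43
```

Scaled: 124 mm / 750 = 0.1653, 110 mm / 750 = 0.1467.

Request:
apply_moves --motion "-0.0027 -0.0013 0.04 0 0 0;-0.0027 -0.0013 0.08 0 0 0;-0.0027 -0.0013 0.12 0 0 0;-0.0027 -0.0013 0.1467 0 0 0;-0.0027 -0.0013 0.1653 0 0 0;-0.0027 -0.0013 0.1653 0 0 0;-0.0027 -0.0013 0.1653 0 0 0"

```text
clock: 2.6
eef_pos: [0.575, -0.0194, 0.0568]
tcp_rot: [0.667, 0.745, 0.0, 0.0]
wrist_force: [0.3, 1.6, 0.6]
opening: 0.996
grip_force: 0.0
```

Request:
apply_moves --motion "0 0 0 0 0 0;0 0 0 0 0 0;0 0 0 0 0 0;0 0 0 0 0 0;0 0 0 0 0 0;0 0 0 0 0 0;0 0 0 0 0 0;0 0 0 0 0 0;0 0 0 0 0 0;0 0 0 0 0 0" --jaw 30 --force 50

```text
clock: 3.6
eef_pos: [0.576, -0.0198, 0.0575]
tcp_rot: [0.667, 0.745, 0.001, 0.001]
wrist_force: [1.0, -0.1, 6.1]
opening: 0.507
grip_force: 52.1
```

```bash
python3 go.py 465.5 -30 57 6.3
```

```text
pos [576.  -19.8  57.5] h 6.3 shift [   2.  -110.9    0.2] turn [0.002 0.    0.   ] |d| 111 t 3.6 q6 1.43
```

Scaled: -110 mm / 750 = -0.1467, 3.5 mm / 750 = 0.0047.

Request:
apply_moves --motion "0 0 -0.0133 0 0 0;0 0 -0.0293 0 0 0;0 -0.0267 -0.032 0 0 0;0 -0.06 -0.032 0 0 0;0 -0.0933 -0.032 0 0 0;0 -0.1267 -0.032 0 0 0;0 -0.1467 -0.032 0 0 0;0 -0.1467 -0.032 0 0 0;0 -0.1467 -0.0187 0 0 0;0 -0.1467 -0.0067 0 0 0;0 -0.1467 0.0013 0 0 0;0 -0.1467 0.0047 0 0 0;0 -0.1467 0.0047 0 0 0;0 -0.1467 0.0047 0 0 0"

```text
clock: 5.0
eef_pos: [0.4661, -0.0318, 0.0534]
tcp_rot: [0.667, 0.745, 0.0, 0.0]
wrist_force: [-3.0, 0.5, 8.1]
opening: 0.509
grip_force: 53.1
```

Scaled: -140 mm / 750 = -0.1867, -100 mm / 750 = -0.1333.

Request:
apply_moves --motion "0 0 0 0 0 0;0 0 0 0 0 0;0 0 0 0 0 0;0 0 0 0 0 0;0 0 0 0 0 0;0 0 0 0 0 0;0 0 -0.0133 0 0 0;0 0 -0.04 0 0 0;0 0 -0.08 0 0 0;0 0 -0.1333 0 0 0;0 0 -0.1867 0 0 0;0 0 -0.1867 0 0 0;0 0 -0.1867 0 0 0" --jaw 85

```text
clock: 6.3
eef_pos: [0.4666, -0.032, 0.1946]
tcp_rot: [0.667, 0.745, 0.001, 0.002]
wrist_force: [-1.3, 0.6, -1.0]
opening: 0.996
grip_force: 0.0
```

```bash
python3 - <<'E'
from h import *
c=cap('top'); any_=lambda H,S,V:V>=0
m=rect(c,(370,150,445,235),lambda H,S,V:V<115,.036,(.025,.043))
rect(c,(350,140,455,205),any_,.045,(.04,.055))
cv2.imwrite('pics/t1.png',cv2.resize(c['pixels'][:,:,::-1],(800,600),interpolation=cv2.INTER_CUBIC)[100:350,250:700])
E
python3 go.py 632.8 -13.2 100 5.9
```

```text
c [644.8 -13.3] dim [32. 93.] long-axis deg 91.8 centroid [646. -20.] n 274
c [654.9  -7. ] dim [ 97.2 124.2] long-axis deg 97.6 centroid [673.4  -2. ] n 262
pos [465.5 -31.9 193.1] h 6.3 shift [  0.2 168.3  93.2] turn [0.001 0.    0.007] |d| 168 t 6.35 q6 1.39
```

View pics/t1.png

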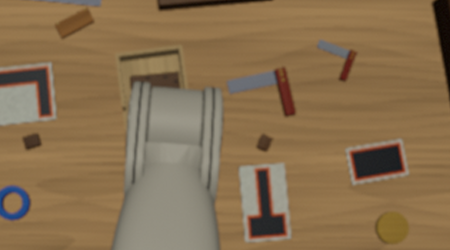

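The picture shows the arm over the tin; the block, in its bin at (155,80) of the crop, looks undisturbed.

Scaled: 168 mm / 750 = 0.224, 100 mm / 750 = 0.1333, 0.007 rad / 4 = 0.0018.

Request:
apply_moves --motion "0 0.0667 0 0 0 0;0 0.1333 0 0 0 0;0 0.2 0 0 0 0.0018;0 0.224 0 0 0 0.0018;0 0.224 0.04 0 0 0.0018;0 0.224 0.08 0 0 0.0018;0 0.224 0.124 0 0 0.0018;0 0.224 0.124 0 0 0.0018;0 0.224 0.124 0 0 0.0018" --jaw 68

```text
clock: 7.25
eef_pos: [0.6313, -0.0135, 0.0983]
tcp_rot: [0.67, 0.743, -0.001, -0.002]
wrist_force: [-0.6, -0.6, 0.6]
opening: 0.794
grip_force: 0.0
```

```bash
python3 go.py 632.8 -13.2 11 5.9
```

```text
pos [631.3 -13.5  98.3] h 5.9 shift [ 0.   1.9 87.3] turn [-0.004 -0.001 -0.   ] |d| 2 t 7.25 q6 1.45
```

Scaled: 87 mm / 750 = 0.116, 80 mm / 750 = 0.1067.

Request:
apply_moves --motion "0 0.0013 0.0333 0 0 0;0 0.0013 0.06 0 0 0;0 0.0013 0.08 0 0 0;0 0.0013 0.0933 0 0 0;0 0.0013 0.1067 0 0 0;0 0.0013 0.116 0 0 0;0 0.0013 0.116 0 0 0;0 0.0013 0.116 0 0 0"

```text
clock: 8.05
eef_pos: [0.634, -0.0134, 0.0133]
tcp_rot: [0.67, 0.743, 0.0, 0.0]
wrist_force: [0.5, 0.1, 0.2]
opening: 0.795
grip_force: 0.0
```

Scaled: -140 mm / 750 = -0.1867, -100 mm / 750 = -0.1333.

Request:
apply_moves --motion "0 0 0 0 0 0;0 0 0 0 0 0;0 0 0 0 0 0;0 0 0 0 0 0;0 0 0 0 0 0;0 0 0 0 0 0;0 0 0 0 0 0;0 0 0 0 0 0;0 0 -0.0067 0 0 0;0 0 -0.0333 0 0 0;0 0 -0.08 0 0 0;0 0 -0.1333 0 0 0;0 0 -0.1867 0 0 0;0 0 -0.1867 0 0 0;0 0 -0.1867 0 0 0" --jaw 35 --force 40

```text
clock: 9.55
eef_pos: [0.634, -0.0134, 0.1537]
tcp_rot: [0.67, 0.743, 0.001, 0.001]
wrist_force: [0.0, 0.3, -1.3]
opening: 0.574
grip_force: 43.4
```

```bash
python3 go.py 502.8 -425.8 60 10.1
```

```text
pos [634.  -13.4 153.7] h 5.9 shift [-396.7 -173.1   93.5] turn [ 0.002  0.    -0.073] |d| 433 t 9.55 q6 1.45
```

Scaled: -397 mm / 750 = -0.5293, -173 mm / 750 = -0.2307, -0.073 rad / 4 = -0.0183.

Request:
apply_moves --motion "-0.04 -0.0173 0 0 0 0;-0.0933 -0.04 0 0 0 0;-0.1467 -0.064 0 0 0 0;-0.2 -0.0867 0 0 0 -0.005;-0.2533 -0.1107 0 0 0 -0.01;-0.3067 -0.1333 0 0 0 -0.015;-0.36 -0.1573 0 0 0 -0.0183;-0.4133 -0.18 0 0 0 -0.0183;-0.4667 -0.204 0 0 0 -0.0183;-0.5067 -0.2213 0.0267 0 0 -0.0183;-0.5293 -0.2307 0.0667 0 0 -0.0183;-0.5293 -0.2307 0.12 0 0 -0.0183;-0.5293 -0.2307 0.1467 0 0 -0.0183;-0.5293 -0.2307 0.1467 0 0 -0.0183;-0.5293 -0.2307 0.1467 0 0 -0.0183"

```text
clock: 11.05
eef_pos: [0.5013, -0.4251, 0.0411]
tcp_rot: [0.642, 0.767, 0.0, -0.002]
wrist_force: [-0.2, 0.8, -0.7]
opening: 0.575
grip_force: 43.3
```

```bash
python3 go.py 502.8 -425.8 13 10.1
```

```text
pos [ 501.3 -425.1   41.1] h 10.1 shift [-1.   1.4 28.1] turn [-0.002 -0.003 -0.   ] |d| 2 t 11.05 q6 0.69
```

Scaled: 28.5 mm / 750 = 0.038, 24 mm / 750 = 0.032.

Request:
apply_moves --motion "-0.0013 0.0013 0.0133 0 0 0;-0.0013 0.0013 0.024 0 0 0;-0.0013 0.0013 0.032 0 0 0;-0.0013 0.0013 0.038 0 0 0;-0.0013 0.0013 0.038 0 0 0;-0.0013 0.0013 0.038 0 0 0;-0.0013 0.0013 0.038 0 0 0"

```text
clock: 11.75
eef_pos: [0.5038, -0.427, 0.0147]
tcp_rot: [0.642, 0.767, -0.0, 0.0]
wrist_force: [0.2, 0.2, -1.0]
opening: 0.578
grip_force: 43.3
```

Scaled: -180 mm / 750 = -0.24, -140 mm / 750 = -0.1867.

Request:
apply_moves --motion "0 0 0 0 0 0;0 0 0 0 0 0;0 0 0 0 0 0;0 0 0 0 0 0;0 0 0 0 0 0;0 0 0 0 0 0;0 0 -0.0267 0 0 0;0 0 -0.08 0 0 0;0 0 -0.1333 0 0 0;0 0 -0.1867 0 0 0;0 0 -0.24 0 0 0;0 0 -0.24 0 0 0;0 0 -0.24 0 0 0" --jaw 75

```text
clock: 13.05
eef_pos: [0.5042, -0.4274, 0.196]
tcp_rot: [0.642, 0.767, 0.0, 0.002]
wrist_force: [0.7, -0.6, -0.2]
opening: 0.876
grip_force: 0.0
```

```bash
python3 go.py 425 -214 190 94; python3 - <<'E'
from h import *
c=cap('top'); any_=lambda H,S,V:V>=0
print('tin');rect(c,(370,200,445,320),any_,.085,(.07,.105))
print('caddy walls');rect(c,(350,130,455,260),any_,.045,(.037,.055))
print('orange');rect(c,(365,190,450,250),lambda H,S,V:((H<9)|(H>172))&(S>130),.004)
print('caddy');rect(c,(350,130,455,248),lambda H,S,V:(H>18)&(H<30)&(S<118)&(S>40),.004)
cv2.imwrite('pics/t2.png',cv2.resize(c['pixels'][:,:,::-1],(1600,1200),interpolation=cv2.INTER_CUBIC)[240:720,640:1380])
E
```

```text
pos [ 504.2 -427.4  196. ] h 10.1 shift [224.  -40.6   5.3] turn [-0.     0.004 -1.465] |d| 228 t 13.05 q6 0.69
tin
c [466.4 -30.2] dim [46.8 85.7] long-axis deg 96.6 centroid [466.4 -30.3] n 605
caddy walls
c [652.6  -7.5] dim [102.2 124.3] long-axis deg 98.1 centroid [670.3  -5.9] n 311
orangeTraceback (most recent call last):
  File "<stdin>", line 5, in <module>
  File "h.py", line 25, in rect
    i=1+np.argmax(st[1:,4]); m=(l==i).astype(np.uint8)
        ~~~~~~~~~^^^^^^^^^^
    return _wrapfunc(a, 'argmax', axis=axis, out=out, **kwds)
    return bound(*args, **kwds)
ValueError: attempt to get argmax of an empty sequence
```

```bash
python3 - <<'E'
from h import *
c=load('top')
print('orange');rect(c,(365,190,450,250),lambda H,S,V:((H<12)|(H>172))&(S>120),.004)
print('block');rect(c,(580,225,675,300),lambda H,S,V:V>=0,.035,(.025,.05))
cv2.imwrite('pics/t2.png',cv2.resize(c['pixels'][:,:,::-1],(1600,1200),interpolation=cv2.INTER_CUBIC)[240:720,640:1380])
E
```

```text
orange
c [592.4  29.9] dim [2.8 2.8] long-axis deg 45.1 centroid [592.4  29.9] n 1
block
c [ 504.  -424.2] dim [52.8 94.1] long-axis deg 100.4 centroid [ 504.1 -424.3] n 675
```

View pics/t2.png

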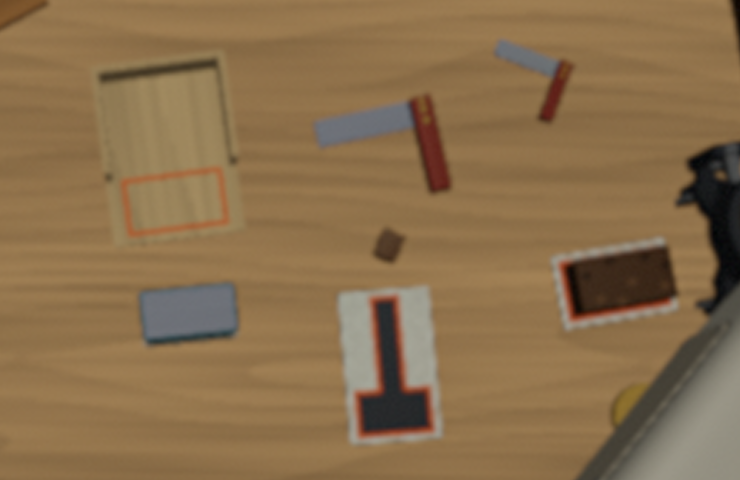

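The orange rectangle's corners are at crop (122,181), (222,169), (228,222) and (132,236). The block lies squarely on its board at (620,280), and the tin stands at (188,312).

```bash
python3 - <<'E'
from h import *
c=load('top'); q=(np.array([(122,181),(222,169),(228,222),(132,236)])+[640,240]+.5)/2.857143-.5
w=cast(c,q,.004)[:,:2]*1000; print(w.round(1),w.mean(0).round(1), np.degrees(np.arctan2(*(w[0]-w[1]+w[3]-w[2])[::-1]))-90)
P=cloud(c)[130:175,230:315]; m=(P[...,2]>.038)&(P[...,2]<.055)
E
python3 go.py 466.4 -30.5 190 6.3
```

```text
[[595.   31.5]
 [606.8 -61.3]
 [557.1 -67. ]
 [543.5  21.8]] [575.6 -18.7] 7.951928844254553
pos [ 503.3 -426.7  193.9] h 10.1 shift [396.5  33.    4. ] turn [-0.    -0.     0.066] |d| 398 t 13.1 q6 0.69
```

Scaled: 396 mm / 750 = 0.528, 230 mm / 750 = 0.3067, 0.066 rad / 4 = 0.0165.

Request:
apply_moves --motion "0.04 0.004 0 0 0 0.005;0.1067 0.0093 0 0 0 0.0165;0.1733 0.0147 0 0 0 0.0165;0.24 0.02 0 0 0 0.0165;0.3067 0.0253 0 0 0 0.0165;0.3733 0.0307 0 0 0 0.0165;0.44 0.0373 0 0 0 0.0165;0.4933 0.0413 0.0027 0 0 0.0165;0.528 0.044 0.0053 0 0 0.0165;0.528 0.044 0.0053 0 0 0.0165;0.528 0.044 0.0053 0 0 0.0165;0.528 0.044 0.0053 0 0 0.0165" --jaw 85

```text
clock: 14.3
eef_pos: [0.4663, -0.032, 0.1894]
tcp_rot: [0.668, 0.745, -0.001, -0.001]
wrist_force: [0.5, -1.1, -0.3]
opening: 0.995
grip_force: 0.0
```

```bash
python3 go.py 466.4 -30.5 54 6.3
```

```text
pos [466.3 -32.  189.4] h 6.2 shift [  1.5   0.5 135.4] turn [-0.002  0.    -0.001] |d| 2 t 14.3 q6 1.39
```

Scaled: 135 mm / 750 = 0.18, 128 mm / 750 = 0.1707.

Request:
apply_moves --motion "0.0013 0 0.04 0 0 0;0.0013 0 0.08 0 0 0;0.0013 0 0.12 0 0 0;0.0013 0 0.1533 0 0 0;0.0013 0 0.1707 0 0 0;0.0013 0 0.18 0 0 0;0.0013 0 0.18 0 0 0;0.0013 0 0.18 0 0 0"

```text
clock: 15.1
eef_pos: [0.4672, -0.0308, 0.0558]
tcp_rot: [0.668, 0.745, 0.0, 0.0]
wrist_force: [0.3, -0.4, -0.1]
opening: 0.992
grip_force: 0.0
```

Request:
apply_moves --motion "0 0 0 0 0 0;0 0 0 0 0 0;0 0 0 0 0 0;0 0 0 0 0 0;0 0 0 0 0 0;0 0 0 0 0 0;0 0 0 0 0 0;0 0 0 0 0 0;0 0 0 0 0 0" --jaw 30 --force 50

```text
clock: 16.0
eef_pos: [0.4669, -0.0302, 0.0561]
tcp_rot: [0.667, 0.745, 0.0, 0.001]
wrist_force: [-1.5, -1.2, 5.2]
opening: 0.504
grip_force: 51.5
```

Scaled: 110 mm / 750 = 0.1467, 90 mm / 750 = 0.12.

Request:
apply_moves --motion "0 0 -0.016 0 0 0;0 0 -0.0333 0 0 0;0 0.02 -0.0373 0 0 0;0 0.0533 -0.0373 0 0 0;0 0.0867 -0.0373 0 0 0;0 0.12 -0.0373 0 0 0;0 0.1467 -0.0373 0 0 0;0 0.1467 -0.0373 0 0 0;0 0.1467 -0.024 0 0 0;0 0.1467 -0.0133 0 0 0;0 0.1467 -0.0067 0 0 0;0 0.1467 -0.0067 0 0 0;0 0.1467 -0.0067 0 0 0"

```text
clock: 17.3
eef_pos: [0.5748, -0.0182, 0.0601]
tcp_rot: [0.667, 0.745, -0.0, -0.0]
wrist_force: [-0.8, -0.1, -1.0]
opening: 0.507
grip_force: 52.1
```

```bash
python3 go.py 575.5 -18.7 57 6.3
```

```text
pos [574.8 -18.2  60.1] h 6.3 shift [-0.6  0.6  3.1] turn [-0.001 -0.    -0.   ] |d| 1 t 17.3 q6 1.43
```

Scaled: 1 mm / 750 = 0.0013, 0.5 mm / 750 = 0.0007.

Request:
apply_moves --motion "0 0.0007 0.0013 0 0 0;0 0.0007 0.0013 0 0 0;0 0.0007 0.0013 0 0 0"

```text
clock: 17.6
eef_pos: [0.5753, -0.0182, 0.06]
tcp_rot: [0.667, 0.745, -0.001, -0.0]
wrist_force: [-4.1, -0.7, 7.4]
opening: 0.505
grip_force: 53.0
```

Scaled: -140 mm / 750 = -0.1867, -100 mm / 750 = -0.1333.

Request:
apply_moves --motion "0 0 0 0 0 0;0 0 0 0 0 0;0 0 0 0 0 0;0 0 0 0 0 0;0 0 0 0 0 0;0 0 0 0 0 0;0 0 -0.0133 0 0 0;0 0 -0.04 0 0 0;0 0 -0.08 0 0 0;0 0 -0.1333 0 0 0;0 0 -0.1867 0 0 0;0 0 -0.1867 0 0 0;0 0 -0.1867 0 0 0" --jaw 85

```text
clock: 18.9
eef_pos: [0.5774, -0.0181, 0.2014]
tcp_rot: [0.667, 0.745, 0.001, 0.002]
wrist_force: [-0.7, -0.9, -1.8]
opening: 0.991
grip_force: 0.0
```

```bash
python3 go.py 551.3 424 190 92
```

```text
pos [577.4 -18.1 201.4] h 6.3 shift [442.3  22.6  11.2] turn [ 0.003  0.003 -1.496] |d| 443 t 18.9 q6 1.43
```

Scaled: 442 mm / 750 = 0.5893, 22.6 mm / 750 = 0.0301, -1.496 rad / 4 = -0.374.

Request:
apply_moves --motion "0.04 0.0027 0 0 0 -0.025;0.1 0.0053 0 0 0 -0.0625;0.16 0.008 0 0 0 -0.1;0.22 0.0107 0 0 0 -0.1375;0.28 0.0147 0 0 0 -0.175;0.34 0.0173 0 0 0 -0.2125;0.4 0.02 0 0 0 -0.25;0.46 0.024 0 0 0 -0.2875;0.52 0.0267 0 0 0 -0.325;0.5667 0.0293 0.0067 0 0 -0.35;0.5893 0.0301 0.0147 0 0 -0.374;0.5893 0.0301 0.0147 0 0 -0.374;0.5893 0.0301 0.0147 0 0 -0.374;0.5893 0.0301 0.0147 0 0 -0.374;0.5893 0.0301 0.0147 0 0 -0.374" --jaw 60

```text
clock: 20.4
eef_pos: [0.5509, 0.4224, 0.1887]
tcp_rot: [-0.016, 1.0, -0.0, 0.0]
wrist_force: [-1.0, -1.3, -0.4]
opening: 0.701
grip_force: 0.0
```

```bash
python3 go.py 551.3 424 6 92; python3 - <<'E'
from h import *
c=cap('top'); any_=lambda H,S,V:V>=0
print('tin');rect(c,(370,150,445,240),any_,.089,(.075,.11))
E
```

```text
pos [550.9 422.4 188.7] h 91.9 shift [ -0.5   1.6 182.7] turn [-0.     0.    -0.002] |d| 2 t 20.4 q6 0.62
tin
c [574.2 -18.3] dim [48.1 85.7] long-axis deg 96.4 centroid [574.3 -18.3] n 608
```

Scaled: 183 mm / 750 = 0.244, 150 mm / 750 = 0.2.

Request:
apply_moves --motion "0 0.002 0.0533 0 0 0;0 0.002 0.1067 0 0 0;0 0.002 0.16 0 0 0;0 0.002 0.2 0 0 0;0 0.002 0.2267 0 0 0;0 0.002 0.244 0 0 0;0 0.002 0.244 0 0 0;0 0.002 0.244 0 0 0"

```text
clock: 21.25
eef_pos: [0.5511, 0.4254, 0.0065]
tcp_rot: [-0.017, 1.0, 0.0, 0.001]
wrist_force: [0.3, 0.5, 0.4]
opening: 0.704
grip_force: 0.0
```

Scaled: -120 mm / 750 = -0.16, -80 mm / 750 = -0.1067.

Request:
apply_moves --motion "0 0 0 0 0 0;0 0 0 0 0 0;0 0 0 0 0 0;0 0 0 0 0 0;0 0 0 0 0 0;0 0 0 0 0 0;0 0 0 0 0 0;0 0 0 0 0 0;0 0 0 0 0 0;0 0 -0.0133 0 0 0;0 0 -0.0533 0 0 0;0 0 -0.1067 0 0 0;0 0 -0.16 0 0 0;0 0 -0.16 0 0 0;0 0 -0.16 0 0 0" --jaw 5 --force 60

```text
clock: 22.75
eef_pos: [0.5507, 0.4255, 0.1265]
tcp_rot: [-0.018, 1.0, 0.0, 0.001]
wrist_force: [-0.4, -0.1, -2.9]
opening: 0.221
grip_force: 59.3
```

```bash
python3 go.py 416.5 -216.9 120 94.8; python3 - <<'E'
from h import *
for n in ('top','side'):
    c=cap(n); cv2.imwrite('pics/%s3.png'%n,cv2.resize(c['pixels'][:,:,::-1],(800,600),interpolation=cv2.INTER_CUBIC)[100:400,50:450])
E
```

```text
pos [550.7 425.5 126.5] h 92.0 shift [ 156.7 -637.3    5.6] turn [ 0.001  0.002 -0.049] |d| 656 t 22.75 q6 0.62
```

View pics/side3.png

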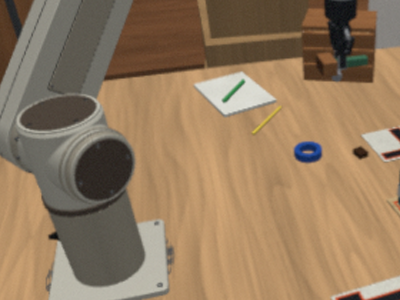

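The side crop shows the mallet held level at (345,62).

Scaled: -637 mm / 750 = -0.8493, -550 mm / 750 = -0.7333, -0.049 rad / 4 = -0.0123.

Request:
apply_moves --motion "0.0067 -0.0267 -0.04 0 0 0;0.02 -0.08 -0.04 0 0 0;0.0333 -0.136 -0.04 0 0 0;0.048 -0.1947 -0.04 0 0 0;0.0627 -0.2533 -0.04 0 0 0;0.0773 -0.3133 -0.04 0 0 0;0.092 -0.3733 -0.04 0 0 0;0.1067 -0.4333 -0.04 0 0 0;0.1213 -0.4933 -0.04 0 0 0;0.136 -0.5533 -0.04 0 0 0;0.1507 -0.6133 -0.04 0 0 0;0.1653 -0.6733 -0.04 0 0 -0.0025;0.18 -0.7333 -0.04 0 0 -0.005;0.1947 -0.7867 -0.0267 0 0 -0.0075;0.2053 -0.8267 -0.0133 0 0 -0.01;0.2093 -0.8493 0.008 0 0 -0.0123;0.2093 -0.8493 0.0267 0 0 -0.0123;0.2093 -0.8493 0.0533 0 0 -0.0123;0.2093 -0.8493 0.08 0 0 -0.0123;0.2093 -0.8493 0.08 0 0 -0.0123"

```text
clock: 24.85
eef_pos: [0.4118, -0.2149, 0.0612]
tcp_rot: [-0.042, 0.999, 0.003, -0.004]
wrist_force: [-0.4, 0.6, -2.0]
opening: 0.217
grip_force: 59.3
```

```bash
python3 go.py 416.5 -216.9 10 94.8;python3 - <<'E'
from h import *
c=cap('top'); cv2.imwrite('pics/t4.png',cv2.resize(c['pixels'][:,:,::-1],(800,600),interpolation=cv2.INTER_CUBIC)[150:450,350:750])
E
```

```text
pos [ 411.8 -214.9   61.2] h 94.8 shift [-5.  -2.7 51.1] turn [ 0.006 -0.009  0.   ] |d| 6 t 24.85 q6 -0.56
```

Scaled: 25 mm / 750 = 0.0333, 15 mm / 750 = 0.02.

Request:
apply_moves --motion "0 0 0.02 0 0 0;0 0 0.0333 0 0 0;0 0 0.0333 0 0 0;0 0 0.0333 0 0 0"

```text
clock: 25.3
eef_pos: [0.4158, -0.2168, 0.0405]
tcp_rot: [-0.042, 0.999, 0.0, -0.0]
wrist_force: [-0.4, -0.4, -1.0]
opening: 0.223
grip_force: 59.4
```

```bash
python3 go.py 416.5 -216.9 10 94.8
```

```text
pos [ 415.8 -216.8   40.5] h 94.8 shift [-0.7 -0.2 30.5] turn [ 0.    -0.     0.001] |d| 1 t 25.3 q6 -0.56
```

Scaled: 30.5 mm / 750 = 0.0407, 26 mm / 750 = 0.0347.

Request:
apply_moves --motion "-0.0007 0 0.0133 0 0 0;-0.0007 0 0.0267 0 0 0;-0.0007 0 0.0347 0 0 0;-0.0007 0 0.0407 0 0 0;-0.0007 0 0.0407 0 0 0;-0.0007 0 0.0407 0 0 0"

```text
clock: 25.9
eef_pos: [0.4162, -0.2168, 0.0096]
tcp_rot: [-0.042, 0.999, 0.0, -0.0]
wrist_force: [-0.8, -0.1, -1.6]
opening: 0.218
grip_force: 59.6
```

Scaled: -160 mm / 750 = -0.2133, -140 mm / 750 = -0.1867.

Request:
apply_moves --motion "0 0 0 0 0 0;0 0 0 0 0 0;0 0 0 0 0 0;0 0 0 0 0 0;0 0 0 0 0 0;0 0 -0.02 0 0 0;0 0 -0.0667 0 0 0;0 0 -0.1267 0 0 0;0 0 -0.1867 0 0 0;0 0 -0.2133 0 0 0;0 0 -0.2133 0 0 0;0 0 -0.2133 0 0 0" --jaw 60

```text
clock: 27.1
eef_pos: [0.4162, -0.2168, 0.1697]
tcp_rot: [-0.042, 0.999, -0.0, 0.0]
wrist_force: [-0.8, 0.1, -1.4]
opening: 0.705
grip_force: 0.0
```

```bash
python3 go.py 613 -256.2 120 102.6
```

```text
pos [ 416.2 -216.8  169.7] h 94.8 shift [-192.7  -55.8   49.9] turn [-0.     0.    -0.136] |d| 201 t 27.1 q6 -0.56
```

Scaled: -193 mm / 750 = -0.2573, -180 mm / 750 = -0.24, -0.136 rad / 4 = -0.034.

Request:
apply_moves --motion "-0.04 -0.012 0 0 0 0;-0.0933 -0.0267 0.0133 0 0 -0.0125;-0.1467 -0.0427 0.0333 0 0 -0.025;-0.2 -0.0587 0.0533 0 0 -0.034;-0.24 -0.0693 0.0667 0 0 -0.034;-0.2573 -0.0747 0.0667 0 0 -0.034;-0.2573 -0.0747 0.0667 0 0 -0.034;-0.2573 -0.0747 0.0667 0 0 -0.034;-0.2573 -0.0747 0.0667 0 0 -0.034" --jaw 45

```text
clock: 28.0
eef_pos: [0.612, -0.2561, 0.1191]
tcp_rot: [-0.11, 0.994, 0.001, -0.001]
wrist_force: [-0.5, 0.9, 0.4]
opening: 0.527
grip_force: 0.0
```

```bash
python3 go.py 613 -256.2 4 102.6; python3 - <<'E'
from h import *
c=cap('top'); any_=lambda H,S,V:V>=0
print('handle');rect(c,(485,255,550,320),lambda H,S,V:(H>45)&(H<95)&(S>60),.032,(.024,.045))
print('head');rect(c,(470,255,560,350),any_,.039,(.033,.05))
E
```

```text
pos [ 612.  -256.1  119.1] h 102.6 shift [ -1.2  -0.4 115.1] turn [ 0.001 -0.002 -0.   ] |d| 1 t 28.0 q6 -0.62
handleTraceback (most recent call last):
  File "<stdin>", line 3, in <module>
  File "h.py", line 25, in rect
    i=1+np.argmax(st[1:,4]); m=(l==i).astype(np.uint8)
        ~~~~~~~~~^^^^^^^^^^
    return _wrapfunc(a, 'argmax', axis=axis, out=out, **kwds)
    return bound(*args, **kwds)
ValueError: attempt to get argmax of an empty sequence
```

Scaled: 115 mm / 750 = 0.1533, 110 mm / 750 = 0.1467.

Request:
apply_moves --motion "-0.0013 -0.0007 0.0533 0 0 0;-0.0013 -0.0007 0.1 0 0 0;-0.0013 -0.0007 0.1333 0 0 0;-0.0013 -0.0007 0.1467 0 0 0;-0.0013 -0.0007 0.1533 0 0 0;-0.0013 -0.0007 0.1533 0 0 0;-0.0013 -0.0007 0.1533 0 0 0"

```text
clock: 28.75
eef_pos: [0.6156, -0.2573, 0.0068]
tcp_rot: [-0.11, 0.994, -0.001, 0.001]
wrist_force: [-0.5, 0.0, 0.5]
opening: 0.527
grip_force: 0.0
```

Request:
apply_moves --motion "0 0 0 0 0 0;0 0 0 0 0 0;0 0 0 0 0 0;0 0 0 0 0 0;0 0 0 0 0 0;0 0 0 0 0 0;0 0 0 0 0 0;0 0 0 0 0 0;0 0 -0.0133 0 0 0;0 0 -0.04 0 0 0;0 0 -0.0933 0 0 0;0 0 -0.1533 0 0 0;0 0 -0.2 0 0 0;0 0 -0.2 0 0 0;0 0 -0.2 0 0 0" --jaw 5 --force 80

```text
clock: 30.25
eef_pos: [0.6148, -0.2569, 0.1561]
tcp_rot: [-0.11, 0.994, -0.001, 0.001]
wrist_force: [0.8, 0.5, -2.0]
opening: 0.21
grip_force: 79.7
```

```bash
python3 go.py 614.3 193.8 155 96; python3 - <<'E'
from h import *
c=cap('side'); cv2.imwrite('pics/s5.png',cv2.resize(c['pixels'][:,:,::-1],(1200,900),interpolation=cv2.INTER_CUBIC)[300:800,500:1200])
E
```

```text
pos [ 614.8 -256.9  156.1] h 102.6 shift [-97.9 439.9   0.7] turn [-0.001  0.002  0.115] |d| 451 t 30.25 q6 -0.62
```

View pics/s5.png

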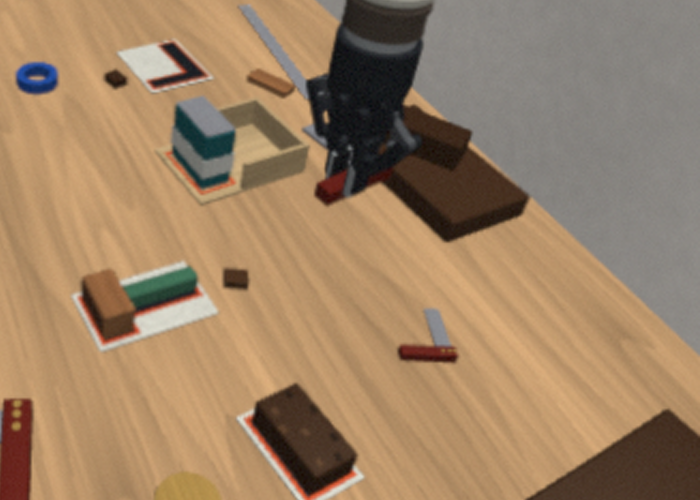

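The side crop shows the square gripped at (350,185), the mallet on its board at (145,300), the block on its board at (305,440) and the tin upright on its mark at (205,145).

Scaled: 440 mm / 750 = 0.5867, 300 mm / 750 = 0.4, 0.115 rad / 4 = 0.0288.

Request:
apply_moves --motion "-0.0053 0.0267 -0.0133 0 0 0;-0.0173 0.08 -0.02 0 0 0;-0.0293 0.1333 -0.02 0 0 0;-0.0413 0.1867 -0.02 0 0 0;-0.0533 0.24 -0.02 0 0 0.0075;-0.0653 0.2933 -0.02 0 0 0.015;-0.0773 0.3467 -0.02 0 0 0.0225;-0.0893 0.4 -0.02 0 0 0.0288;-0.1013 0.4533 -0.02 0 0 0.0288;-0.1133 0.5067 -0.0067 0 0 0.0288;-0.124 0.5533 0.0267 0 0 0.0288;-0.1307 0.5867 0.0667 0 0 0.0288;-0.1307 0.5867 0.1067 0 0 0.0288;-0.1307 0.5867 0.14 0 0 0.0288;-0.1307 0.5867 0.1533 0 0 0.0288;-0.1307 0.5867 0.1533 0 0 0.0288;-0.1307 0.5867 0.1533 0 0 0.0288;-0.1307 0.5867 0.1533 0 0 0.0288"

```text
clock: 32.1
eef_pos: [0.6153, 0.1943, 0.0417]
tcp_rot: [-0.052, 0.999, 0.0, 0.002]
wrist_force: [0.3, -0.6, -0.8]
opening: 0.208
grip_force: 79.7
```

```bash
python3 go.py 614.3 193.8 10 96
```

```text
pos [615.3 194.3  41.7] h 96.0 shift [ 1.1 -0.5 31.7] turn [0.001 0.003 0.   ] |d| 1 t 32.1 q6 0.20
```

Scaled: 32 mm / 750 = 0.0427, 27 mm / 750 = 0.036.

Request:
apply_moves --motion "0.0013 -0.0007 0.0133 0 0 0;0.0013 -0.0007 0.0267 0 0 0;0.0013 -0.0007 0.036 0 0 0;0.0013 -0.0007 0.0427 0 0 0;0.0013 -0.0007 0.0427 0 0 0;0.0013 -0.0007 0.0427 0 0 0"

```text
clock: 32.7
eef_pos: [0.6124, 0.1932, 0.0096]
tcp_rot: [-0.053, 0.999, -0.0, -0.0]
wrist_force: [-5.8, -2.4, 10.1]
opening: 0.208
grip_force: 81.2
```

Scaled: 270 mm / 750 = 0.36, 230 mm / 750 = 0.3067.

Request:
apply_moves --motion "0 0 0 0 0 0;0 0 0 0 0 0;0 0 0 0 0 0;0 0 0 0 0 0;0 0 0 0 0 0;0 0 -0.02 0 0 0;0 0 -0.0667 0 0 0;0 0 -0.1267 0 0 0;0 0 -0.1867 0 0 0;0.04 0 -0.2133 0 0 0;0.0933 0 -0.2133 0 0 0;0.1467 0 -0.2133 0 0 0;0.2 0 -0.2133 0 0 0;0.2533 0 -0.2133 0 0 0;0.3067 0 -0.2133 0 0 0;0.36 0 -0.2133 0 0 0;0.36 0 -0.2133 0 0 0;0.36 0 -0.2133 0 0 0" --jaw 45

```text
clock: 34.5
eef_pos: [0.3444, 0.1653, 0.1683]
tcp_rot: [-0.053, 0.999, 0.0, 0.001]
wrist_force: [0.9, -0.8, 0.3]
opening: 0.525
grip_force: 0.0
```

```bash
python3 - <<'E'
from h import *
for n in ('top','side'):
    c=cap(n); cv2.imwrite('pics/%s6.png'%n,cv2.resize(c['pixels'][:,:,::-1],(800,600),interpolation=cv2.INTER_CUBIC))
c=load('top'); any_=lambda H,S,V:V>=0
red=lambda H,S,V:((H<8)|(H>170))&(S>120)
for a in [('tin',(370,150,445,240),any_,.089,(.075,.11)),('block',(580,225,675,300),any_,.035,(.025,.05)),('head',(470,255,560,350),any_,.039,(.033,.05)),('handle',(485,255,550,320),lambda H,S,V:(H>45)&(H<95)&(S>60),.032),('stock',(215,150,320,240),red,.021,(.014,.03)),('blade',(215,150,320,240),lambda H,S,V:(abs(H-110)<12)&(S<70)&(V>60),.007)]:
    print(a[0]); 
    try: rect(c,*a[1:])
    except Exception as e: print('none')
E
```

```text
tin
c [574.3 -18.3] dim [47.9 85.7] long-axis deg 96.4 centroid [574.5 -18.2] n 605
block
c [ 504.1 -424.4] dim [52.8 93.7] long-axis deg 100.4 centroid [ 504.3 -424.7] n 670
head
c [ 386.4 -217.8] dim [48.7 63.9] long-axis deg 90.3 centroid [ 382.3 -218.8] n 326
handle
c [ 442.  -212.8] dim [18.8 82.7] long-axis deg 5.2 centroid [ 442.2 -212.7] n 199
stock
c [627.1 193.4] dim [21.2 90.6] long-axis deg 6.0 centroid [621.8 192.7] n 198
blade
c [655.1 252.5] dim [19.8 83.7] long-axis deg 96.3 centroid [655.1 252.4] n 196
```

View pics/top6.png

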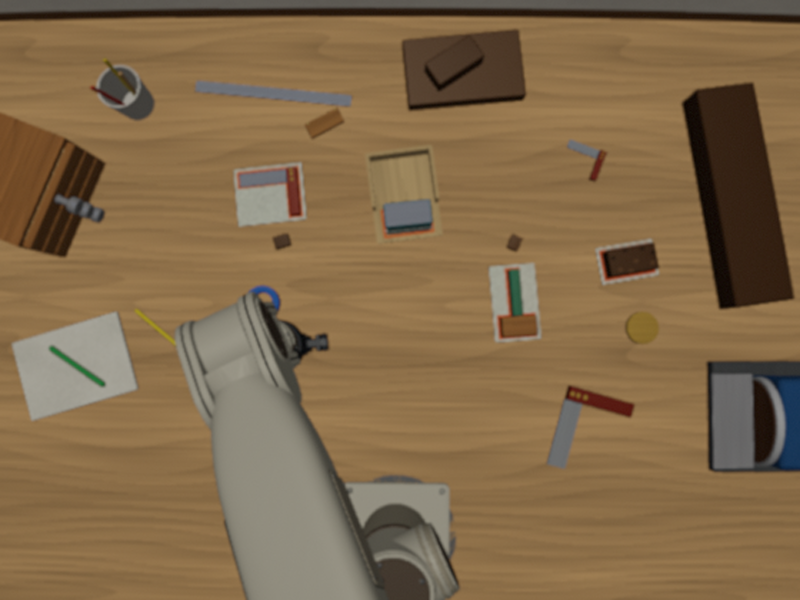

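All the pieces sit in their outlines: the square at (270,190), the mallet at (515,303), the block at (628,262) and the tin at (407,213). Measured offsets are within about 4 mm, and the gripper is clear.

```bash
python3 -c "
from bench import r; print(r.hand_in())"
```

```text
the job is handed in; nothing more can be done
None
```

The job is handed in: the mallet, square and cork block lie on their boards and the tin is back on its mark, all within about 4 mm by the last top-camera measurements; no verdict came back.

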